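# Check the roller lane by running a fingertip down its wheels

### The arm

A 6-joint arm with a two-finger parallel gripper is mounted at the origin on the work surface. World frame = base frame: x ahead of the robot, y to its left, z up, the work surface at z = 0. Lengths are in m, angles in rad, forces in N, time in s.
With the tool pointing down it reaches from about 0.35 to 0.975 m from the base axis. Payload 4.9 kg.
Tool frame: the origin (TCP) lies midway between the tips of the shut fingers; the grasp point (between the pads) lies 19 mm behind it; z points along the fingers, y is the direction in which the jaws open and shut (so a half turn about z gives the same grasp; the last joint's range is limited). The gripper opens to 85 mm and grips with 20 to 120 N. Pads are 22 mm wide; open, the fingers measure 114 mm over their backs; the gripper's body (76 mm by 85 mm) begins 54 mm behind the grasp point. The pads swing forward as they close: fully open they stand 13 mm farther back than shut.
Start: joints at [1.209, 0.053, 1.613, -0, 1.476, -0.119], TCP at [0.15, 0.607, 0.231] pointing down, gripper open.
Joint ranges: [-3.01, 3.01], [-1.01, 2.22], [0.06, 2.58], [-1.02, 4.17], [0.09, 2.62], [-3.14, 3.14]. Speed limits (rad/s): [2.57, 2.57, 3.14, 3.14, 3.14, 3.14].

### API

Orientations are given as a rotation vector (axis times angle).
In Python, from station import ctrl gives the robot as it stands.
- The arm moves only by the shell command python3 -m jog 'ROWS' [FORCE]. ROWS is JSON, one flat list of numbers, 7 for each row, row after row: the opening, from 0 (shut) to 1 (fully open), then the shift along the tool's x, y, z in m, then the turn, a rotation vector about the tool's x, y, z in degrees. A call has 1 to 10 rows; each row shifts and turns the commanded pose from where the row before left it, along the tool's axes as they then stand; what a row does not reach is not made up. A row lasts 1/8 s, in which the tool goes at most 62.5 mm and 10.7 degrees, less where a joint would pass 70% of its speed; a pose out of reach is approached as far as the arm can. A call with a gripper value outside its range is refused whole. The fingers move at their own pace and stop on an object; FORCE is the grip in N (left out, the last holds). Time passes only in rows, so rows that do not move let the fingers close. It gives the time, the measured TCP pose, the force and the opening at its end, in the units of the state.
- ctrl.get_obs(): the state, without advancing time (a new reading comes with each control period).
- ctrl.get_image(name): name is "scene" or "side" or "wrist"; returns a dict with "image" (480x640x3 uint8, blue, green, red), "camera_matrix" (3x3 intrinsics, pixels), "rvec" (rotation vector, rad) and "tvec" (3), from world to camera coordinates, as OpenCV has them; the wrist camera has in their place "mount" (4x4, takes a point from camera to tool coordinates, whose origin is the TCP and whose axes are the flange's). Camera axes: x right, y down, z forward; pixel columns grow to the right and rows downward; lengths in m; the calibration is good to about 2 mm. The wrist camera is an equidistant fisheye: a pixel r from the principal point sees the ray r / f radians off the axis. A picture is of the moment at which its call begins: read the wrist's pose just before it. There is no depth.
- ctrl.finish_job(): hands the job in, once; it reports no verdict.
Trained networks look in a picture, given as the dict that the camera call returned (one of the last four; its "shot" number tells which), for a name from the list of things; names that differ only in an ending like _2 or _b are one class to them, and where a whole thing is asked for, a point or a joint stands for the part that bears it (a point fixed in the world has none). Each returns a list of dicts, best first, with "p" (0 to 1); they miss things now and then, are a little off and sometimes report something else, mostly with a low value. They report only what shows in the picture. A call takes as long as a camera call.
- ctrl.boxes_of(target, picture): "box" ([centre column, centre row, width, height] in pixels, round what is visible of it).
The state is a dict: "t": time; "q": joint angles; "dq": joint speeds; "effort": joint torques, N m; "tool_pos": TCP position; "tool_rot": TCP orientation; "contact_force": force on the tool from outside, world axes, zero at the start; "wrist_torque": the same for the moment, N m; "opening": finger opening in m.
Only numpy, scipy, OpenCV 4.12 (cv2) and the standard library are available. Lean on these libraries where they do the work, as an engineer would, in place of code of your own. Each camera call takes 0.05 s, during which the arm holds its last target. There are 200 camera calls.

### The job

The roller lane has just been washed: check that it runs freely. Run your fingertips lightly down both rows of wheels, from the high end to the low end, so that every wheel turns clearly the way the tubs roll. Pick nothing up, leave the tubs at both ends and everything else where it stands, and finish clear of the lane.

Things in the scene. Friction and masses are not known exactly. Their poses are not given: they have to be found in the camera images.
- lane: fixed gravity roller lane of aluminium and sheet steel, 535 x 166 mm. Origin on the table (z = 0) under the middle of the wheel rows; x points down the slope (high end to low end), y left as seen looking downhill, z up. Two rails lie at y = +30 (left) and -30 mm (right), each with 6 free-turning grey plastic wheels at x = -100, -60, -20, 20, 60, 100 mm.
- left_high (a point): top of the tread, mid-width, of the highest wheel (left_1) of the left rail: lane x = -100, y = 30 mm, 84.75 mm above the table. All wheels are 28 mm in diameter and 16 mm wide, axles along lane y, and stand 11 mm proud of their 28 mm wide aluminium channel
- left_low (a point): top of the lowest wheel (left_6) of the left rail: lane x = 100, y = 30 mm, 67.25 mm above the table. The wheel tops fall evenly by 3.5 mm from one wheel to the next (5 degrees). Round side guides (8 mm rod) run along the lane at y = +/-69 mm, their tops 18 mm above the wheel tops
- right_high (a point): top of the highest wheel (right_1) of the right rail: lane x = -100, y = -30 mm, 84.75 mm above the table. Uphill of the wheels a level infeed plate (x = -267 to -127 mm, top 83 mm above the table, side lips 15 mm high) holds one tub. The high end always lies to the right as the robot faces the lane (smaller world y)
- right_low (a point): top of the lowest wheel (right_6) of the right rail: lane x = 100, y = -30 mm, 67.25 mm above the table. Downhill of the wheels a level landing plate (x = 127 to 267 mm, top 60 mm above the table, side lips 15 mm and stop lip 20 mm high) holds one tub
- left_1 (a joint): turning angle of wheel 1 of the left rail (1 = highest, 6 = lowest), rad; 0 at the start, grows as the top of the wheel moves downhill. Turns without limit; a drag of about 0.6 N at its tread turns it and it soon stops when let go
- left_2 (a joint): turning angle of wheel 2 of the left rail (1 = highest, 6 = lowest), rad; 0 at the start, grows as the top of the wheel moves downhill. Turns without limit; a drag of about 0.6 N at its tread turns it and it soon stops when let go
- left_3 (a joint): turning angle of wheel 3 of the left rail (1 = highest, 6 = lowest), rad; 0 at the start, grows as the top of the wheel moves downhill. Turns without limit; a drag of about 0.6 N at its tread turns it and it soon stops when let go
- left_4 (a joint): turning angle of wheel 4 of the left rail (1 = highest, 6 = lowest), rad; 0 at the start, grows as the top of the wheel moves downhill. Turns without limit; a drag of about 0.6 N at its tread turns it and it soon stops when let go
- left_5 (a joint): turning angle of wheel 5 of the left rail (1 = highest, 6 = lowest), rad; 0 at the start, grows as the top of the wheel moves downhill. Turns without limit; a drag of about 0.6 N at its tread turns it and it soon stops when let go
- left_6 (a joint): turning angle of wheel 6 of the left rail (1 = highest, 6 = lowest), rad; 0 at the start, grows as the top of the wheel moves downhill. Turns without limit; a drag of about 0.6 N at its tread turns it and it soon stops when let go
- right_1 (a joint): turning angle of wheel 1 of the right rail (1 = highest, 6 = lowest), rad; 0 at the start, grows as the top of the wheel moves downhill. Turns without limit; a drag of about 0.6 N at its tread turns it and it soon stops when let go
- right_2 (a joint): turning angle of wheel 2 of the right rail (1 = highest, 6 = lowest), rad; 0 at the start, grows as the top of the wheel moves downhill. Turns without limit; a drag of about 0.6 N at its tread turns it and it soon stops when let go
- right_3 (a joint): turning angle of wheel 3 of the right rail (1 = highest, 6 = lowest), rad; 0 at the start, grows as the top of the wheel moves downhill. Turns without limit; a drag of about 0.6 N at its tread turns it and it soon stops when let go
- right_4 (a joint): turning angle of wheel 4 of the right rail (1 = highest, 6 = lowest), rad; 0 at the start, grows as the top of the wheel moves downhill. Turns without limit; a drag of about 0.6 N at its tread turns it and it soon stops when let go
- right_5 (a joint): turning angle of wheel 5 of the right rail (1 = highest, 6 = lowest), rad; 0 at the start, grows as the top of the wheel moves downhill. Turns without limit; a drag of about 0.6 N at its tread turns it and it soon stops when let go
- right_6 (a joint): turning angle of wheel 6 of the right rail (1 = highest, 6 = lowest), rad; 0 at the start, grows as the top of the wheel moves downhill. Turns without limit; a drag of about 0.6 N at its tread turns it and it soon stops when let go
- tub_infeed_mid (a point): round clear tub of brown sauce with lid, 104 mm diameter, 46 mm high, about 0.25 kg; point at its centre, half-way up; stands loose on the infeed plate, at about x = -207 mm of the lane
- tub_landing_mid (a point): round clear tub of brown sauce with lid, 104 mm diameter, 46 mm high, about 0.25 kg; point at its centre, half-way up; stands loose on the landing plate, at about x = 207 mm of the lane
- tub_table_mid (a point): round clear tub of brown sauce with lid, 104 mm diameter, 46 mm high, about 0.25 kg; point at its centre, half-way up; stands loose on the table beyond the right end of the lane
- spare_lid_mid (a point): loose clear round lid lying on the table beside the lane, 104 mm diameter, 9 mm high; point at its centre
- spray_bottle_mid (a point): white bottle with blue cap, 70 mm diameter, 150 mm high, standing loose on the table; point at its centre
- label_roll_mid (a point): paper label roll standing on its flat side, 96 mm diameter, 50 mm high, loose on the table; point at its centre
- marker_mid (a point): marker pen, white with black cap, 130 mm long, 18 mm thick, lying loose on the table along the far side of the lane; point at its middle

How it is judged:
By the outcome, as a careful person would: the job done as asked, in the order asked, and still so for the second after the job is handed in, with the robot touching nothing.
It also fails if it takes over 69 s, if anything falls off the work surface, if the arm or the gripper's body presses on something with over 40 N, if the wrist force passes 120 N, or if a joint passes its speed limit or range.

## Working session

There is one attempt and no reset: what is moved stays moved. The work goes in short steps, Python scripts to look and compute and a shell command to move; the robot and the scene stay as the last step left them, time stands still between calls to the robot, and variables do not carry over. Pictures are saved under pics/ and viewed, about 8 in all and at most 12, crops included, and the job is handed in when it is done.

```bash
ls; mkdir -p pics
python3 - <<'E'
from station import ctrl
import cv2
o=ctrl.get_obs();print(o)
for n in("scene","side"):
    p=ctrl.get_image(n);cv2.imwrite(f"pics/{n}1.png",p["image"])
    print(n,p["camera_matrix"],p["rvec"],p["tvec"])
    for t in("lane","left_1","tub_infeed_mid","left_high","spray_bottle_mid","label_roll_mid","marker_mid"):
        try: print(t,[([round(x) for x in d["box"]],round(d["p"],2)) for d in ctrl.boxes_of(t,p)][:12])
        except Exception as e: print(t,e)
E
```

```text
pics
{'t': 0.0, 'q': array([ 1.20900028e+00,  5.33983526e-02,  1.61429437e+00,  1.76916255e-05,
        1.47598851e+00, -1.19001770e-01]), 'dq': array([ 1.21409638e-03, -1.61872276e-04,  2.38274330e-04, -1.99227412e-03,
       -9.29288494e-04,  8.05054070e-06]), 'effort': array([ 2.62727852e-03, -3.93672502e+01, -3.70187473e+01,  5.53565189e-05,
        6.78362310e-03,  1.02606222e-06]), 'tool_pos': array([0.15003486, 0.60608599, 0.23003707]), 'tool_rot': array([-0.38038446, -3.11795932,  0.00317928]), 'contact_force': array([-1.00430821, -0.94693322,  0.83514972]), 'wrist_torque': array([-0.01422336, -0.03915133,  0.03189916]), 'opening': 0.08555186643371226}
scene [[485.46916841   0.         319.66504167]
 [  0.         485.46916841 242.64509842]
 [  0.           0.           1.        ]] [ 1.97475059  1.62758359 -0.55826511] [-0.10360049 -0.4059198   1.46854345]
lane [([321, 257, 250, 142], 0.65), ([104, 290, 53, 50], 0.45)]
left_1 [([322, 255, 249, 114], 0.71), ([294, 243, 15, 12], 0.69), ([278, 247, 15, 11], 0.63), ([342, 229, 16, 13], 0.58), ([329, 235, 14, 11], 0.5)]
tub_infee
[... 302 characters left out ...]
30004 246.04238874]
 [  0.           0.           1.        ]] [ 2.34580228 -0.61440533  0.24131393] [-0.49789702  0.27363759  1.03896997]
lane [([328, 272, 173, 138], 0.76), ([303, 231, 2, 4], 0.34)]
left_1 [([338, 279, 12, 9], 0.64), ([318, 264, 6, 7], 0.61), ([288, 242, 12, 6], 0.49), ([308, 254, 13, 9], 0.48), ([328, 273, 12, 13], 0.41)]
tub_infeed_mid [([210, 181, 31, 45], 0.56), ([381, 290, 48, 43], 0.55), ([275, 297, 39, 34], 0.27)]
left_high [([329, 267, 174, 153], 0.77), ([340, 280, 13, 11], 0.29)]
spray_bottle_mid [([212, 181, 25, 46], 0.73), ([330, 272, 172, 138], 0.43), ([273, 296, 40, 36], 0.19)]
label_roll_mid [([353, 424, 51, 58], 0.68)]
marker_mid [([352, 236, 35, 20], 0.79)]
```

Run:
```python
import cv2
a=cv2.imread("pics/scene1.png")[160:340,180:460];b=cv2.imread("pics/side1.png")[180:360,230:430]
cv2.imwrite("pics/a1.png",cv2.resize(a,None,fx=2.85,fy=2.85,interpolation=cv2.INTER_CUBIC))
cv2.imwrite("pics/b1.png",cv2.resize(b,None,fx=3.3,fy=3.3,interpolation=cv2.INTER_CUBIC))
```

```text
(no output)
```

View pics/scene1.png

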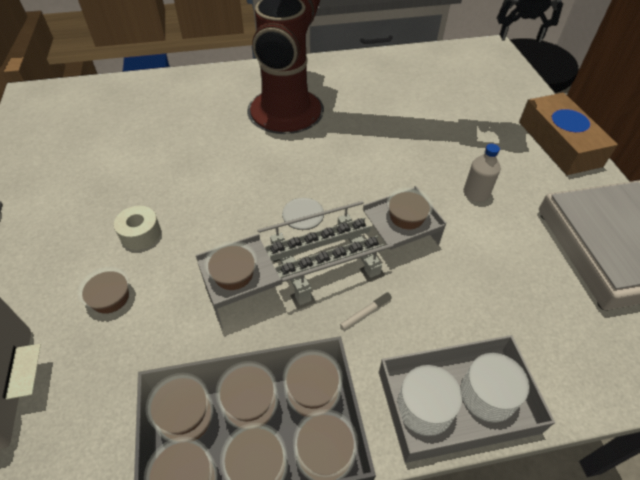

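View pics/a1.png

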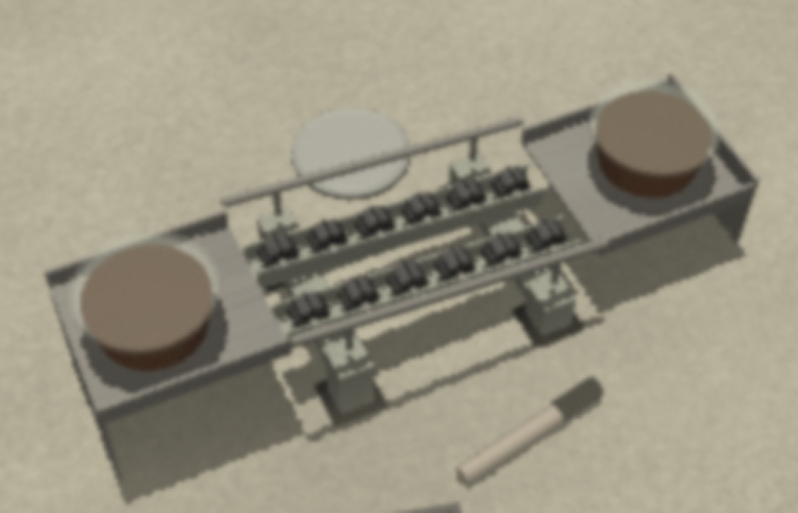

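View pics/b1.png

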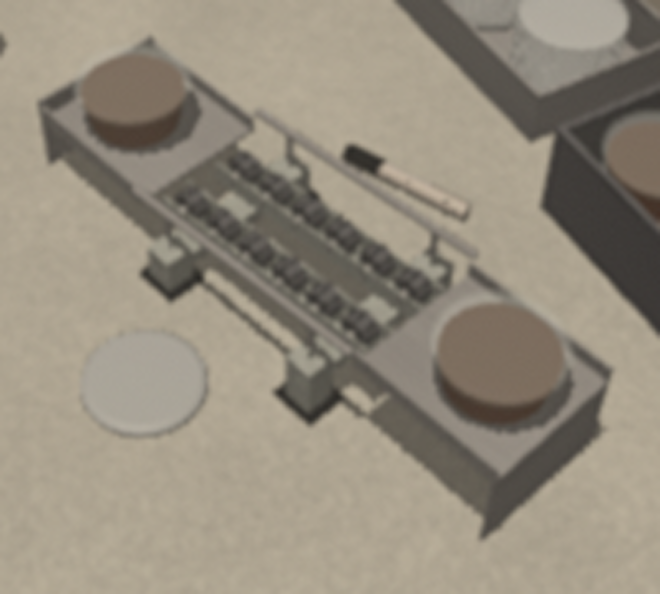

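The wheel rows show clearly in both views. In the scene crop, the infeed tub is left at (230,266) and the landing tub right at (409,210) in full-image pixels. The left rail is the one nearer the robot. I'll fit the lane pose to all 12 wheels in both views.

```bash
cat > fit.py <<'E'
import numpy as np,cv2
from scipy.optimize import least_squares
from scipy.spatial.transform import Rotation as R
from station import ctrl
A=np.array([(279,247),(328,234),(375,220),(421,207),(465,193),(511,181),(308,307),(358,291),(407,276),(456,261),(501,247),(547,233)])/2.85+[180,160]
B=np.array([(365,325),(330,300),(295,275),(260,250),(225,224),(190,198),(425,288),(388,265),(350,240),(316,215),(280,190),(243,163)])/3.3+[230,180]
W=np.array([(x,y,.076-.0875*x-.004) for y in(.03,-.03) for x in np.arange(-.1,.11,.04)])
cam={}
for n in("scene","side"):
    p=ctrl.get_image(n);cam[n]=[np.array(p[k],float) for k in("rvec","tvec","camera_matrix")]
def world(v,P):
    c,s=np.cos(v[2]),np.sin(v[2]);return np.c_[v[0]+c*P[:,0]-s*P[:,1],v[1]+s*P[:,0]+c*P[:,1],P[:,2]+(v[3] if len(v)>3 else 0)]
def res(v,sets=(("scene",A),("side",B))):
    return np.concatenate([(cv2.projectPoints(world(v,W),*cam[n],None)[0][:,0]-o).ravel() for n,o in sets])
if __name__=="__main__":
    for name,v0,s in(("both",[.5,0,1.5],(("scene",A),("side",B))),("both+z",[.5,0,1.5,0],(("scene",A),("side",B))),("scene",[.5,0,1.5],(("scene",A),)),("side",[.5,0,1.5],(("side",B),))):
        r=least_squares(res,v0,args=(s,));print(name,r.x.round(4),"rms px",np.sqrt(np.mean(r.fun**2)).round(2))
        if name=="both": v=r.x
    np.save("lane.npy",v)
    o=ctrl.get_obs();M=R.from_rotvec(o["tool_rot"]).as_matrix();print("tool axes\n",M.round(4), o["tool_pos"])
    print(np.c_[world(v,np.array([[-.118,.03,.15],[.1,.03,.15],[-.1,.03,.08475],[-.118,-.03,.15],[-.207,0,.106],[.207,0,.083]]))].round(4))
    ex=np.array([np.cos(v[2]),np.sin(v[2]),0]);
    t=np.radians(5);
    x=np.array([ex[0]*np.cos(t),ex[1]*np.cos(t),-np.sin(t)]);z=np.array([-ex[0]*np.sin(t),-ex[1]*np.sin(t),-np.cos(t)])
    for sg in(1,-1):
        T=np.c_[sg*x,np.cross(z,sg*x),z];print(sg,"turn deg (tool axes)",np.degrees(R.from_matrix(M.T@T).as_rotvec()).round(2))
E
python3 fit.py
```

```text
both [ 0.5894 -0.0027  1.8115] rms px 1.77
both+z [ 5.8750e-01 -7.0000e-04  1.8118e+00 -7.8000e-03] rms px 1.24
scene [5.9170e-01 4.0000e-04 1.8105e+00] rms px 0.35
side [ 0.5847 -0.0112  1.8153] rms px 0.94
tool axes
 [[-0.9707  0.2404 -0.    ]
 [ 0.2404  0.9707 -0.    ]
 [ 0.     -0.     -1.    ]] [0.15025358 0.60664441 0.23129464]
[[ 0.5884 -0.1245  0.15  ]
 [ 0.5365  0.0873  0.15  ]
 [ 0.5841 -0.107   0.0848]
 [ 0.6467 -0.1102  0.15  ]
 [ 0.6388 -0.2037  0.106 ]
 [ 0.5401  0.1983  0.083 ]]
1 turn deg (tool axes) [ 2.72 -4.5  62.26]
-1 turn deg (tool axes) [   5.14    3.1  -117.61]
```

```bash
python3 -m jog '[0,-0.041,-0.0345,-0.005,0,0,0, 0,-0.041,-0.0345,-0.005,0,0,0, 0,-0.041,-0.0345,-0.005,0,0,0, 0,-0.041,-0.0345,-0.005,0,0,0, 0,-0.041,-0.0345,-0.005,0,0,0, 0,-0.041,-0.0345,-0.005,0,0,0, 0,-0.041,-0.0345,-0.005,0,0,0, 0,-0.041,-0.0345,-0.005,0,0,0, 0,-0.041,-0.0345,-0.005,0,0,0, 0,-0.041,-0.0345,-0.005,0,0,0]'
python3 -m jog '[0,-0.041,-0.0345,-0.005,0,0,0, 0,-0.041,-0.0345,-0.005,0,0,0, 0,-0.041,-0.0345,-0.005,0,0,0, 0,-0.041,-0.0345,-0.005,0,0,0, 0,0,0,0,0.39,-0.64,8.9, 0,0,0,0,0.39,-0.64,8.9, 0,0,0,0,0.39,-0.64,8.9, 0,0,0,0,0.39,-0.64,8.9, 0,0,0,0,0.39,-0.64,8.9, 0,0,0,0,0.39,-0.64,8.9]'
python3 -m jog '[0,0,0,0,0.39,-0.64,8.9, 0,0,0,0,0,0,0, 0,0,0,0,0,0,0]'
python3 - <<'E'
from station import ctrl
import cv2,pickle
o=ctrl.get_obs();p=ctrl.get_image("wrist");pickle.dump((o,p),open("w1.pkl","wb"))
cv2.imwrite("pics/w1.png",p["image"]);print(o["q"],p["camera_matrix"],p["mount"])
print([([round(x,1) for x in d["box"]],round(d["p"],2)) for d in ctrl.boxes_of("left_1",p)])
E
```

```text
t: 2.15
tool_pos: [0.4661, 0.1716, 0.2818]
tool_rot: [0.381, 3.118, 0.001]
contact_force: [0.3, 1.2, 0.2]
opening: -0.0001
t: 3.4
tool_pos: [0.5912, -0.0002, 0.3014]
tool_rot: [1.715, 2.56, -0.073]
contact_force: [-1.0, 1.1, -0.7]
opening: 0.0001
t: 3.78
tool_pos: [0.5913, -0.0002, 0.3013]
tool_rot: [1.894, 2.419, -0.083]
contact_force: [0.3, -0.1, 0.6]
opening: 0.0002
[-0.08701143 -0.07124464  1.62217411 -0.08244546  1.5629018  -0.32959345] [[371.64829954   0.         319.12906223]
 [  0.         371.64829954 242.40880781]
 [  0.           0.           1.        ]] [[ 6.95088489e-05 -9.64856623e-01 -2.62776886e-01  6.61149857e-02]
 [ 9.99999954e-01 -1.01321557e-05  3.01719548e-04 -4.18030468e-04]
 [-2.93778601e-04 -2.62776895e-01  9.64856579e-01 -1.41988873e-01]
 [ 0.00000000e+00  0.00000000e+00  0.00000000e+00  1.00000000e+00]]
[([283.8, 87.8, 18.8, 30.6], 0.98), ([284.7, 130.4, 15.0, 30.4], 0.92), ([286.4, 276.8, 17.2, 26.5], 0.84), ([286.3, 245.8, 20.8, 24.6], 0.72), ([284.6, 206.1, 14.6, 25.3], 0.65), ([286.4, 167.7, 19.1, 29.7], 0.62), ([312.0, 14.2, 94.4, 23.5], 0.59)]
```

View pics/w1.png

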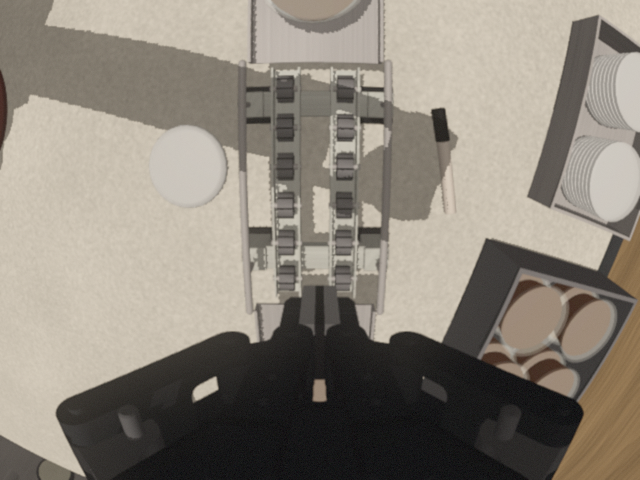

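The wrist view shows the lane almost exactly aligned with the tool. Left wheels run from (286,277), the highest, to (285.5,88), the lowest. Right wheels run from (343,277) to (346,88). Next I'll fit the lane pose from this view.

```bash
cat > wfit.py <<'E'
import numpy as np,cv2,pickle
from scipy.optimize import least_squares
from scipy.spatial.transform import Rotation as R
from fit import W,world
o,p=pickle.load(open("w1.pkl","rb"))
C=np.array([(286,277),(286.3,241),(286,205),(285.5,166),(285.5,128),(285,88),(343,277),(343.5,242),(344,205),(345,166),(345.5,128),(346,88)])
T=np.eye(4);T[:3,:3]=R.from_rotvec(o["tool_rot"]).as_matrix();T[:3,3]=o["tool_pos"]
E=np.linalg.inv(T@np.array(p["mount"]));rv=R.from_matrix(E[:3,:3]).as_rotvec();K=np.array(p["camera_matrix"])
def res(v): return (cv2.fisheye.projectPoints(world(v,W)[:,None],rv,E[:3,3],K,np.zeros(4))[0][:,0]-C).ravel()
for v0 in([.59,0,1.81],[.59,0,1.81,0]):
    r=least_squares(res,v0);print(r.x.round(4),np.sqrt(np.mean(r.fun**2)).round(2))
    if len(v0)==3:v=r.x;np.save("lane.npy",v);print(r.fun.reshape(-1,2).round(1).tolist())
M=T[:3,:3];t=np.radians(5);ex=np.array([np.cos(v[2]),np.sin(v[2]),0])
x=np.array([*(ex[:2]*np.cos(t)),-np.sin(t)]);z=np.array([*(-ex[:2]*np.sin(t)),-np.cos(t)])
G=np.c_[x,np.cross(z,x),z];print("turn",np.degrees(R.from_matrix(M.T@G).as_rotvec()).round(2))
for n,q in(("left start",[-.118,.03,.0863+.02]),("left hi top",[-.1,.03,.08475]),("right start",[-.118,-.03,.1063])):
    g=world(v,np.array([q]))[0];print(n,g.round(4),"tool shift after turn mm",(G.T@(g-T[:3,3])*1e3).round(1))
E
python3 wfit.py
```

```text
[0.5859 0.0028 1.8065] 1.5
[[0.6, 2.8], [-0.5, 2.6], [-0.7, 0.3], [-0.6, -0.4], [-0.6, -2.6], [0.0, -2.3], [-0.2, 3.2], [0.3, 1.9], [0.7, 0.6], [0.4, -0.1], [0.4, -2.3], [0.2, -2.1]]
[ 5.8630e-01  9.0000e-04  1.8065e+00 -1.0400e-02] 0.58
turn [ 0.01 -0.02  0.37]
left start [ 0.5843 -0.1189  0.1063] tool shift after turn mm [-96.4 -34.5 204.2]
left hi top [ 0.5801 -0.1014  0.0848] tool shift after turn mm [-76.6 -34.5 224.1]
right start [ 0.6426 -0.1049  0.1063] tool shift after turn mm [-96.4  25.5 204.2]
```

```bash
python3 -m jog '[0,-0.044,-0.0173,0,0,0,0.37, 0,-0.044,-0.0173,0,0,0,0, 0,0,0,0.04,0,0,0, 0,0,0,0.05,0,0,0, 0,0,0,0.05,0,0,0, 0,0,0,0.04,0,0,0, 0,0,0,0.02,0,0,0, 0,0,0,0.01,0,0,0, 0,0,0,0,0,0,0, 0,0,0,0,0,0,0]'
python3 - <<'E'
from station import ctrl
import cv2,numpy as np
o=ctrl.get_obs();p=ctrl.get_image("wrist");s=ctrl.get_image("side")
a=cv2.resize(p["image"][180:420,220:420],None,fx=2,fy=2);b=cv2.resize(s["image"][220:340,280:420],(400,343),interpolation=cv2.INTER_CUBIC)
c=np.zeros((480,800,3),np.uint8);c[:480,:400]=a;c[:343,400:]=b;cv2.imwrite("pics/w2.png",c)
v=[.5863,.0009,1.8065];d=o["tool_pos"][:2]-v[:2];cc,ss=np.cos(v[2]),np.sin(v[2])
lx=cc*d[0]+ss*d[1];print("lane xy",lx,-ss*d[0]+cc*d[1],"gap",o["tool_pos"][2]-(.076-.0875*lx))
E
```

```text
t: 5.22
tool_pos: [0.5838, -0.1116, 0.1018]
tool_rot: [1.902, 2.408, -0.081]
contact_force: [0.7, 0.3, 0.7]
opening: 0.0001
lane xy -0.10877093726643082 0.028654878721133308 gap 0.016330748695741762
```

View pics/w2.png

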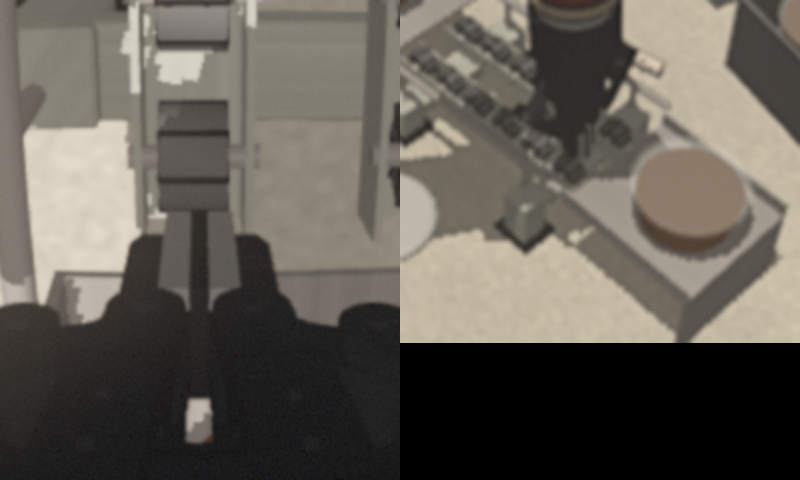

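Run:
```python
from station import ctrl
import cv2,numpy as np
from scipy.spatial.transform import Rotation as R
from fit import world
o=ctrl.get_obs();p=ctrl.get_image("wrist")
T=np.eye(4);T[:3,:3]=R.from_rotvec(o["tool_rot"]).as_matrix();T[:3,3]=o["tool_pos"]
E=np.linalg.inv(T@np.array(p["mount"]));K=np.array(p["camera_matrix"])
P=np.array([(x,.03,.076-.0875*x-.014*k) for k in(0,1) for x in(-.1,-.06,-.02)])
P=np.r_[world([.5863,.0009,1.8065],P),[o["tool_pos"]]]
u=cv2.fisheye.projectPoints(P[:,None],R.from_matrix(E[:3,:3]).as_rotvec(),E[:3,3],K,np.zeros(4))[0][:,0]
print("crop px",((u-[220,180])*2).round().tolist())
```

```text
crop px [[196.0, 182.0], [196.0, 3.0], [195.0, -185.0], [196.0, 158.0], [196.0, -8.0], [196.0, -182.0], [200.0, 251.0]]
```

The reprojection matches: wheel 1 is predicted at crop row 158 and seen at about 155, and the fingertips are laterally centred on the left row. Now I'll lower to light contact.

```bash
python3 -m jog '[0,0,0,0.008,0,0,0, 0,0,0,0.005,0,0,0, 0,0,0,0,0,0,0]'
for i in 1; do python3 -m jog '[0,0,0,0.001,0,0,0, 0,0,0,0,0,0,0]'; done
python3 -m jog '[0,0,0,0.001,0,0,0, 0,0,0,0,0,0,0]'
```

```text
t: 5.85
tool_pos: [0.5824, -0.1123, 0.086]
tool_rot: [1.905, 2.411, -0.083]
contact_force: [-0.4, 0.8, -0.1]
opening: -0.0
t: 6.1
tool_pos: [0.5827, -0.1125, 0.0857]
tool_rot: [1.905, 2.411, -0.083]
contact_force: [0.2, -0.7, 0.4]
opening: -0.0
t: 6.35
tool_pos: [0.583, -0.1127, 0.0852]
tool_rot: [1.904, 2.41, -0.083]
contact_force: [-0.4, -0.2, 2.4]
opening: 0.0001
```

```bash
python3 -m jog '[0,0,0,0.0005,0,0,0, 0,0,0,0,0,0,0]'; python3 -m jog '[0,0,0,0.0005,0,0,0, 0,0,0,0,0,0,0]';python3 -m jog '[0,0,0,0,0,0,0]'
```

```text
t: 6.6
tool_pos: [0.5831, -0.1129, 0.085]
tool_rot: [1.904, 2.41, -0.083]
contact_force: [-1.7, -1.3, 5.4]
opening: 0.0001
t: 6.85
tool_pos: [0.5833, -0.1132, 0.0849]
tool_rot: [1.903, 2.409, -0.083]
contact_force: [-2.4, -0.2, 6.6]
opening: -0.0001
t: 6.98
tool_pos: [0.5832, -0.1132, 0.0849]
tool_rot: [1.904, 2.409, -0.083]
contact_force: [-2.7, -1.4, 6.8]
opening: 0.0002
```

```bash
python3 -m jog '[0,0.002,0,-0.0002,0,0,0, 0,0.005,0,0,0,0,0, 0,0.005,0,0,0,0,0, 0,0.005,0,0,0,0,0, 0,0.005,0,0,0,0,0, 0,0.005,0,0,0,0,0, 0,0.005,0,0,0,0,0, 0,0.005,0,0,0,0,0]'
python3 -m jog '[0,0.005,0,0,0,0,0, 0,0.005,0,0,0,0,0]'
```

```text
t: 7.98
tool_pos: [0.5742, -0.0769, 0.0807]
tool_rot: [1.904, 2.41, -0.084]
contact_force: [-1.9, -3.4, 4.2]
opening: 0.0
t: 8.22
tool_pos: [0.5721, -0.0675, 0.0814]
tool_rot: [1.904, 2.41, -0.085]
contact_force: [-4.9, -1.5, 8.9]
opening: 0.0001
```

```bash
python3 -m jog '[0,0.005,0,-0.0004,0,0,0, 0,0.005,0,0,0,0,0, 0,0.005,0,0,0,0,0, 0,0.005,0,0,0,0,0, 0,0.005,0,0,0,0,0, 0,0.005,0,0,0,0,0, 0,0.005,0,0,0,0,0, 0,0.005,0,0,0,0,0]'
python3 - <<'E'
from station import ctrl
import numpy as np
o=ctrl.get_obs();v=[.5863,.0009,1.8065];d=o["tool_pos"][:2]-v[:2];cc,ss=np.cos(v[2]),np.sin(v[2])
lx=cc*d[0]+ss*d[1];print("lane xy",lx,-ss*d[0]+cc*d[1],"gap",o["tool_pos"][2]-(.076-.0875*lx))
E
```

```text
t: 9.22
tool_pos: [0.5628, -0.0284, 0.078]
tool_rot: [1.904, 2.41, -0.084]
contact_force: [-3.5, -0.5, 6.6]
opening: 0.0001
lane xy -0.02303338051204261 0.029679884831896416 gap -4.873060182167266e-05
```

```bash
python3 -m jog '[0,0.005,0,0,0,0,0, 0,0.005,0,0,0,0,0, 0,0.005,0,0,0,0,0, 0,0.005,0,0,0,0,0, 0,0.005,0,0,0,0,0, 0,0.005,0,0,0,0,0, 0,0.005,0,0,0,0,0, 0,0.005,0,0,0,0,0]'
```

```text
t: 10.22
tool_pos: [0.5536, 0.0104, 0.0745]
tool_rot: [1.904, 2.41, -0.084]
contact_force: [-3.8, -1.9, 6.1]
opening: -0.0002
```

```bash
python3 -m jog '[0,0.005,0,0,0,0,0, 0,0.005,0,0,0,0,0, 0,0.005,0,0,0,0,0, 0,0.005,0,0,0,0,0, 0,0.005,0,0,0,0,0, 0,0.005,0,0,0,0,0, 0,0.005,0,0,0,0,0, 0,0.005,0,0,0,0,0]'
python3 -m jog '[0,0.005,0,0,0,0,0, 0,0.005,0,0,0,0,0, 0,0.005,0,0,0,0,0, 0,0.005,0,0,0,0,0, 0,0.005,0,0,0,0,0, 0,0.005,0,0,0,0,0, 0,0.005,0,0,0,0,0, 0,0.005,0,0,0,0,0]'
python3 -m jog '[0,0.005,0,0,0,0,0, 0,0.005,0,0,0,0,0, 0,0.005,0,0,0,0,0, 0,0.005,0,0,0,0,0]'
python3 - <<'E'
from station import ctrl
import numpy as np
o=ctrl.get_obs();v=[.5863,.0009,1.8065];d=o["tool_pos"][:2]-v[:2];cc,ss=np.cos(v[2]),np.sin(v[2])
lx=cc*d[0]+ss*d[1];print("lane xy",lx,-ss*d[0]+cc*d[1],"gap",o["tool_pos"][2]-(.076-.0875*lx))
E
```

```text
t: 11.22
tool_pos: [0.5443, 0.0492, 0.071]
tool_rot: [1.904, 2.41, -0.084]
contact_force: [-3.2, -2.3, 7.7]
opening: -0.0001
t: 12.22
tool_pos: [0.5351, 0.088, 0.0675]
tool_rot: [1.904, 2.41, -0.084]
contact_force: [-3.8, -1.5, 8.3]
opening: -0.0001
t: 12.72
tool_pos: [0.5306, 0.1079, 0.0647]
tool_rot: [1.904, 2.41, -0.082]
contact_force: [-0.7, 0.4, 0.2]
opening: 0.0003
lane xy 0.11703460014144772 0.02921881939394263 gap -0.0010890424070674615
```

```bash
python3 -m jog '[0,0,0,-0.02,0,0,0, 0,0,0,-0.02,0,0,0, 0,-0.045,0.012,0,0,0,0, 0,-0.045,0.012,0,0,0,0, 0,-0.045,0.012,0,0,0,0, 0,-0.045,0.012,0,0,0,0, 0,-0.045,0.012,0,0,0,0, 0,0,0,0.02,0,0,0, 0,0,0,0.01,0,0,0, 0,0,0,0,0,0,0]'
python3 - <<'E'
from station import ctrl
import numpy as np
o=ctrl.get_obs();v=[.5863,.0009,1.8065];d=o["tool_pos"][:2]-v[:2];cc,ss=np.cos(v[2]),np.sin(v[2])
lx=cc*d[0]+ss*d[1];print("lane xy",lx,-ss*d[0]+cc*d[1],"gap",o["tool_pos"][2]-(.076-.0875*lx))
E
```

```text
t: 13.98
tool_pos: [0.6389, -0.0946, 0.0924]
tool_rot: [1.905, 2.414, -0.085]
contact_force: [0.6, -0.3, 0.4]
opening: 0.0002
lane xy -0.10513036684347307 -0.02885384819591685 gap 0.0072205277196484285
```

```bash
python3 -m jog '[0,-0.004,0.001,0.003,0,0,0, 0,0,0,0.003,0,0,0, 0,0,0,0,0,0,0]'; python3 -m jog '[0,0,0,0.001,0,0,0, 0,0,0,0,0,0,0]'; python3 -m jog '[0,0,0,0.0007,0,0,0, 0,0,0,0,0,0,0]'
```

```text
t: 14.35
tool_pos: [0.6425, -0.0998, 0.0886]
tool_rot: [1.904, 2.411, -0.083]
contact_force: [0.0, 0.5, -0.3]
opening: 0.0
t: 14.6
tool_pos: [0.6426, -0.1001, 0.0876]
tool_rot: [1.904, 2.41, -0.083]
contact_force: [-0.2, 0.2, 0.7]
opening: -0.0001
t: 14.85
tool_pos: [0.6425, -0.1002, 0.0868]
tool_rot: [1.905, 2.41, -0.083]
contact_force: [0.2, -0.6, -0.3]
opening: 0.0001
```

```bash
python3 -m jog '[0,0,0,0.001,0,0,0, 0,0,0,0,0,0,0]'; python3 -m jog '[0,0,0,0.0006,0,0,0, 0,0,0,0,0,0,0]'; python3 -m jog '[0,0,0,0.0004,0,0,0, 0,0,0,0,0,0,0]'
python3 - <<'E'
from station import ctrl
import numpy as np
o=ctrl.get_obs();v=[.5863,.0009,1.8065];d=o["tool_pos"][:2]-v[:2];cc,ss=np.cos(v[2]),np.sin(v[2])
lx=cc*d[0]+ss*d[1];print("lane xy",lx,-ss*d[0]+cc*d[1],"gap",o["tool_pos"][2]-(.076-.0875*lx))
E
```

```text
t: 15.1
tool_pos: [0.6425, -0.1003, 0.0857]
tool_rot: [1.905, 2.411, -0.083]
contact_force: [0.9, -0.0, -0.6]
opening: 0.0004
t: 15.35
tool_pos: [0.6426, -0.1003, 0.0852]
tool_rot: [1.904, 2.411, -0.083]
contact_force: [0.7, 0.0, -0.2]
opening: 0.0
t: 15.6
tool_pos: [0.6427, -0.1004, 0.085]
tool_rot: [1.904, 2.41, -0.083]
contact_force: [0.6, -0.3, 0.8]
opening: 0.0002
lane xy -0.11164004722539089 -0.031150246906297464 gap -0.000798640457996519
```

```bash
python3 -m jog '[0,0.003,0,0.0002,0,0,0, 0,0.003,0,0,0,0,0]'; python3 -m jog '[0,0.004,0,0,0,0,0]'
```

```text
t: 15.85
tool_pos: [0.6415, -0.0949, 0.0853]
tool_rot: [1.904, 2.409, -0.083]
contact_force: [-2.7, -1.1, 5.0]
opening: 0.0
t: 15.98
tool_pos: [0.6405, -0.0908, 0.0849]
tool_rot: [1.904, 2.41, -0.083]
contact_force: [-3.2, -1.4, 5.1]
opening: 0.0002
```

Contact is good at about 5 N, so I'll continue down the right row.

```bash
python3 -m jog '[0,0.005,0,0,0,0,0, 0,0.005,0,0,0,0,0, 0,0.005,0,0,0,0,0, 0,0.005,0,0,0,0,0, 0,0.005,0,0,0,0,0, 0,0.005,0,0,0,0,0, 0,0.005,0,0,0,0,0, 0,0.005,0,0,0,0,0]'
python3 -m jog '[0,0.005,0,0,0,0,0, 0,0.005,0,0,0,0,0, 0,0.005,0,0,0,0,0, 0,0.005,0,0,0,0,0, 0,0.005,0,0,0,0,0, 0,0.005,0,0,0,0,0, 0,0.005,0,0,0,0,0, 0,0.005,0,0,0,0,0]'
```

```text
t: 16.98
tool_pos: [0.6311, -0.052, 0.0814]
tool_rot: [1.904, 2.41, -0.084]
contact_force: [-3.3, -1.0, 5.1]
opening: -0.0005
t: 17.98
tool_pos: [0.6219, -0.0133, 0.0779]
tool_rot: [1.904, 2.41, -0.084]
contact_force: [-3.4, -1.5, 5.8]
opening: -0.0002
```

```bash
python3 -m jog '[0,0.005,0,0,0,0,0, 0,0.005,0,0,0,0,0, 0,0.005,0,0,0,0,0, 0,0.005,0,0,0,0,0, 0,0.005,0,0,0,0,0, 0,0.005,0,0,0,0,0, 0,0.005,0,0,0,0,0, 0,0.005,0,0,0,0,0]'
python3 -m jog '[0,0.005,0,0,0,0,0, 0,0.005,0,0,0,0,0, 0,0.005,0,0,0,0,0, 0,0.005,0,0,0,0,0, 0,0.005,0,0,0,0,0, 0,0.005,0,0,0,0,0, 0,0.005,0,0,0,0,0, 0,0.005,0,0,0,0,0]'
```

```text
t: 18.98
tool_pos: [0.6127, 0.0256, 0.0744]
tool_rot: [1.904, 2.41, -0.084]
contact_force: [-3.7, -1.5, 5.5]
opening: -0.0001
t: 19.98
tool_pos: [0.6034, 0.0644, 0.0709]
tool_rot: [1.904, 2.41, -0.084]
contact_force: [-2.7, -0.8, 5.3]
opening: -0.0002
```

```bash
python3 -m jog '[0,0.005,0,0,0,0,0, 0,0.005,0,0,0,0,0, 0,0.005,0,0,0,0,0, 0,0.005,0,0,0,0,0, 0,0.005,0,0,0,0,0, 0,0.005,0,0,0,0,0, 0,0.005,0,0,0,0,0, 0,0.005,0,0,0,0,0]'
python3 -m jog '[0,0.005,0,0,0,0,0, 0,0.005,0,0,0,0,0, 0,0.005,0,0,0,0,0, 0,0.004,0,0,0,0,0]'
python3 - <<'E'
from station import ctrl
import numpy as np
o=ctrl.get_obs();v=[.5863,.0009,1.8065];d=o["tool_pos"][:2]-v[:2];cc,ss=np.cos(v[2]),np.sin(v[2])
lx=cc*d[0]+ss*d[1];print("lane xy",lx,-ss*d[0]+cc*d[1],"gap",o["tool_pos"][2]-(.076-.0875*lx))
E
python3 -m jog '[0,0,0,-0.02,0,0,0, 0,0,0,-0.04,0,0,0, 0,-0.03,-0.01,-0.05,0,0,0, 0,-0.045,-0.01,-0.05,0,0,0, 0,-0.045,-0.01,-0.05,0,0,0, 0,0,0,0,0,0,0, 0,0,0,0,0,0,0]'
python3 - <<'E'
from station import ctrl
import cv2
p=ctrl.get_image("wrist");a=p["image"][20:320,200:440];cv2.imwrite("pics/w3.png",cv2.resize(cv2.hconcat([cv2.imread("pics/w1.png")[20:320,200:440],a]),None,fx=1.66,fy=1.66,interpolation=cv2.INTER_CUBIC))
s=ctrl.get_image("scene");cv2.imwrite("pics/scene2.png",s["image"])
E
```

```text
t: 20.98
tool_pos: [0.5942, 0.1032, 0.0674]
tool_rot: [1.905, 2.41, -0.084]
contact_force: [-3.5, -0.9, 5.4]
opening: -0.0004
t: 21.48
tool_pos: [0.5898, 0.122, 0.0646]
tool_rot: [1.904, 2.411, -0.082]
contact_force: [-0.2, 0.8, -0.2]
opening: 0.0003
lane xy 0.11695259015118481 -0.031688262657481966 gap -0.0011625674046654294
t: 22.35
tool_pos: [0.584, 0.0229, 0.2763]
tool_rot: [1.905, 2.41, -0.081]
contact_force: [-0.5, -0.1, -0.2]
opening: -0.0002
```

View pics/w3.png

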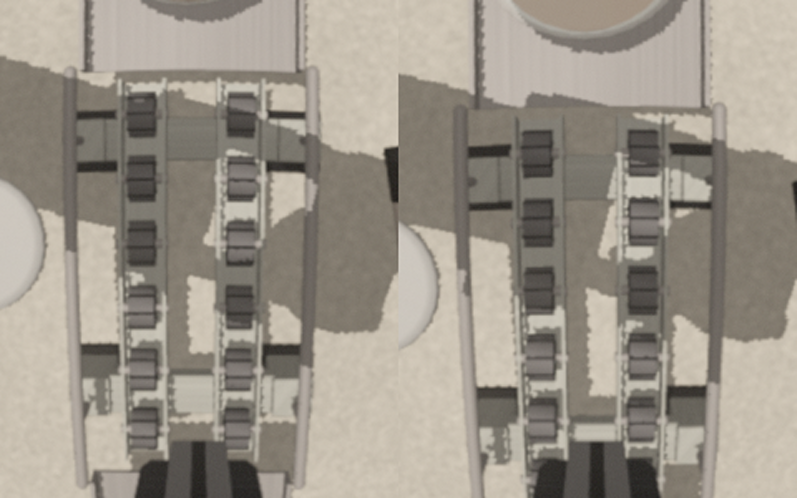

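View pics/scene2.png

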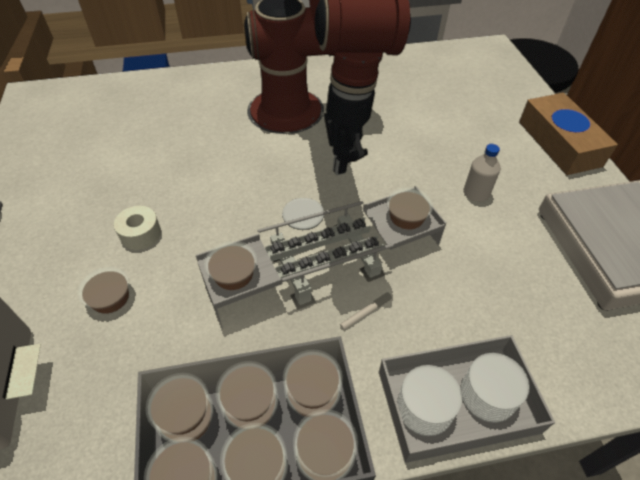

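Nothing has moved in the scene view: tubs at (232,266) and (409,210), lid at (303,213), marker at (365,312), bottle at (482,172). Wheel contact was steady throughout, and the gripper is hovering above the lane. I'll move it off to the side before handing in.

```bash
python3 -m jog '[0,0.05,-0.036,-0.004,0,0,0, 0,0.05,-0.036,-0.004,0,0,0, 0,0.05,-0.036,-0.004,0,0,0, 0,0.05,-0.036,-0.004,0,0,0, 0,0.05,-0.036,-0.004,0,0,0, 0,0,0,0,0,0,0, 0,0,0,0,0,0,0, 0,0,0,0,0,0,0]'
python3 - <<'E'
from station import ctrl
import cv2
p=ctrl.get_image("side");cv2.imwrite("pics/side2.png",p["image"])
o=cv2.imread("pics/side1.png");b=p["image"][180:360,230:430]
cv2.imwrite("pics/s2.png",cv2.resize(cv2.hconcat([o[180:360,230:430],b]),None,fx=2,fy=2,interpolation=cv2.INTER_CUBIC))
E
```

```text
t: 23.45
tool_pos: [0.3514, 0.2246, 0.2731]
tool_rot: [1.906, 2.41, -0.085]
contact_force: [0.6, -0.3, -1.0]
opening: -0.0002
```

View pics/s2.png

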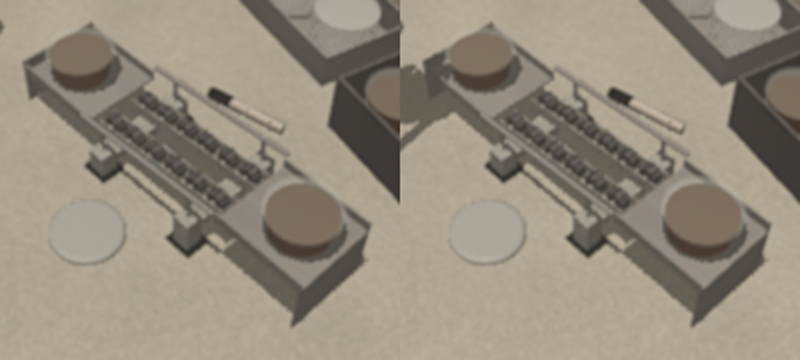

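The before and after side views match: tubs, lid and marker are unmoved, and the gripper is clear of the lane.

```bash
python3 -c "
from station import ctrl
print(ctrl.finish_job())"
```

```text
the job is handed in; nothing more can be done
None
```

I ran the shut fingertips from the high end to the low end along the left row, then along the right row. I then moved the gripper off to the side of the lane and handed the job in at about 23.5 s.

- **Contact:** the force readings showed about 4–9 N on the left row and about 5–6 N on the right row. The readings dropped to nothing past wheel 6 on both rows. They were taken about every 40 mm, so most wheels were sampled once.
- **Scene:** the before and after pictures show the tubs, lid, marker, bottle and label roll where they stood.
- **Not confirmed:** I could not read the wheel angles. That each wheel turned clearly is inferred from the steady contact and the length of the stroke, about 18–22 mm of tread per wheel, or at least about 1.2 rad. Left wheel 1 probably turned the least, because the fingers were already resting on it when the stroke began.
- **Measurements that disagreed:** my first lane positions from the scene and side cameras differed by about 12 mm. The closer wrist view gave a better position, and the wheel contact heights then agreed with it to about 1 mm.

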